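Separator plate from lapping granite to valve body

ROBOT

A 6-joint arm with a two-finger parallel gripper is mounted at the origin on the work surface. World frame = base frame: x ahead of the robot, y to its left, z up, the work surface at z = 0. Lengths are in m, angles in rad, forces in N, time in s.
With the tool pointing down it reaches from about 0.325 to 0.85 m from the base axis. Payload 4.4 kg.
Tool frame: the origin (TCP) lies between the finger pads; the fingertips stand 19 mm ahead of it and the grasp point (between the pads) is the TCP (bot.finger_overhang is the distance from the TCP to the fingertips, in m); z points along the fingers, x is the direction in which the jaws open and shut, and the axes are right-handed (so a half turn about z gives the same grasp; the last joint's range is limited). The gripper opens to 94 mm and grips with 3 to 60 N. Pads are 16 mm wide; open, the fingers measure 119 mm over their backs; the gripper's body (75 mm by 177 mm) begins 78 mm behind the grasp point.
Start: joints at [1.188, 0.207, 1.542, -0, 1.393, -0.15], TCP at [0.133, 0.559, 0.224] pointing down, gripper open.
Joint ranges: [-2.73, 2.73], [-0.86, 2.22], [0.23, 2.46], [-1.11, 4.25], [0.08, 2.63], [-2.82, 2.82]. Speed limits (rad/s): [2.79, 2.79, 3.14, 3.14, 3.14, 3.14].

INTERFACE

Orientations are given as a unit quaternion [x, y, z, w].
In Python, from rig import get_state, cams, bot gives the robot as it stands. The module is installed in compiled form; this text tells all that it offers.
- The arm moves only by the tool drive_tool, never from a script. Its argument "motion" is a list of rows, each a list of 3 entries, a list of its own where there are three numbers: the finger opening in mm, from 0 to 94, then the shift along the tool's x, y, z in mm, then the turn, a rotation vector about the tool's x, y, z in degrees. A call has 1 to 20 rows; each row shifts and turns the commanded pose from where the row before left it, along the tool's axes as they then stand; what a row does not reach is not made up. A row lasts 1/12 s, in which the tool goes at most 41.7 mm and 7.16 degrees, less where a joint would pass 70% of its speed; a pose out of reach is approached as far as the arm can. A call is refused whole if a number of a shift passes 41.7 or a number of a turn 7.16, either way. A call with a gripper value outside its range is refused whole. The fingers move at their own pace and stop on an object; "squeeze" is the grip in N (left out, the last holds). Time passes only in rows, so rows that do not move let the fingers close. It gives the time, the measured TCP pose, the force and the opening at its end, in the units of the state.
- get_state(): the state, without advancing time (a new reading comes with each control period).
- cams.get_image(name): name is "side" or "top"; returns a dict with "color" (480x640x3 uint8, blue, green, red), "range_z" (480x640 float32, m along the optical axis (not along the pixel's ray), 0 where there is no reading), "mtx" (3x3 intrinsics, pixels), "k1" (the pictures are not rectified: a ray, as slopes to the right and down, at radius r is drawn at 1 + k1 r^2 times it, then the intrinsics apply), "R" (3x3) and "t" (3): a world point X has camera coordinates R X + t. Camera axes: x right, y down, z forward; pixel columns grow to the right and rows downward; lengths in m; the calibration is good to about 2 mm. A picture is of the moment at which its call begins.
- bot.finish_job(): hands the job in, once; it reports no verdict.
The state is a dict: "time": time; "joint_positions": joint angles; "dq": joint speeds; "joint_efforts": joint torques, N m; "eef_pos": TCP position; "ee_rot": TCP orientation; "force": force on the tool from outside, world axes, zero at the start; "torque": the same for the moment, N m; "gripper_width": opening from 0.0 (shut) to 1.0 (fully open).
Only numpy, scipy, OpenCV 4.12 (cv2) and the standard library are available. Lean on these libraries where they do the work, as an engineer would, in place of code of your own. Each camera call takes 0.05 s, during which the arm holds its last target. There are 200 camera calls.

TASK

The thin steel separator plate has just been checked on the granite plate and has to go onto the valve body that is clamped in the blue fixture. Slide it along the granite under light finger pressure until one end hangs well over the edge and can be pinched there by its long edges, then lift it off and lower it in your grip, yellow paint dab over yellow paint dab, onto the casting's two guide pins, feeling for them, until it lies flat on the casting's face, letting go only when it is practically down. Be gentle: do not bear down on the granite or force the plate on the pins, do not drop it, and leave the V-block, ball dish and screwdriver where they are.

Things in the scene. Friction and masses are not known exactly. Their poses are not given: they have to be found in the camera images.
- granite: Fixed dark-grey granite inspection slab 220 (x) x 220 (y) x 50 mm on levelling feet. Origin under its centre, x and y along its sides. Its flat top is 62 mm above the origin, its underside 12 mm (the feet are set differently each time: origin 0 to 8 mm above the bench). Edges rounded 2 mm. The oiled top is slippery: steel slides on it at friction about 0.2; finger pads hold steel better than that.
- plate: Loose steel separator plate, 150 (x) x 62 (y) x 2 mm thick, 0.09 to 0.16 kg, with dark slots, lying flat on the granite (too thin to grip there). Origin at the centre of its underside, its balance point; x along its length, z up. Yellow dab at the -x end, -y side. Through holes of 10 mm for the pins: A at x -58, y +14, B at x +50, y -10 mm: fits one way round only.
- plate_end_a (a point): Middle of the plate's -x end (the end with the yellow dab), 75 mm from its centre, at the underside.
- plate_end_b (a point): Middle of the plate's +x end, 75 mm from its centre, at the underside.
- plate_hole_a (a point): Centre of hole A (10 mm) at the plate's underside.
- plate_hole_b (a point): Centre of hole B (10 mm) at the plate's underside.
- fixture: Blue holding fixture fixed to the bench, base 220 (x) x 156 (y) x 12 mm, with a grey cast valve body clamped in it. Origin under the base's centre, x along its length. The casting keeps the fixture's heading but is clamped wherever it was put: up to 5 mm off nominal along x and up to 3.5 mm along y, which no reading shows. Flange 170 x 110 mm, its top 28 mm up; clamps to 40 mm up at the ends.
- seat (a point): Nominal centre of the casting's flat face, 62 mm above the bench, fixed in the fixture (the casting is up to 5 mm off in x, 3.5 mm in y). The face tops a raised land 150 (x) x 56 (y) mm, 34 mm above the flange. The seated plate's origin lies at the true centre, same heading; it stands 3 mm over the land along each long side, so fingers at its long edges pass beside the land.
- pin_a (a point): Nominal tip of upright brass guide pin A, at x -58, y +14 mm of the fixture; the true pin is off by as much as the casting. Pins are 8 mm thick, rigid, stand 18 mm over the face and taper to 6.4 mm over their last 1.5 mm, so a hole takes its pin when within about 1.8 mm.
- pin_b (a point): Nominal tip of guide pin B, the same, at x +50, y -10 mm of the fixture; off by the same amount as pin A.
- v_block: Bystander: light steel V-block 45 x 36 x 30 mm standing on a far corner of the granite. Origin under its centre.
- ball_dish: Bystander: round steel dish 90 mm across and 24 mm high with check balls, on the bench. Origin under its centre.
- screwdriver: Bystander: red-handled screwdriver 170 mm long lying on the bench along its x. Origin under its middle.

How it is judged:
On the way, in this order (a step that is already met when the one before it is completed fails the run):
1. the plate lies flat on the granite with the middle of one end at least 25 mm beyond the granite's edge ((x of any of plate_end_a, plate_end_b in the frame of granite below -0.135 m or x of any of plate_end_a, plate_end_b in the frame of granite above 0.135 m or y of any of plate_end_a, plate_end_b in the frame of granite below -0.135 m or y of any of plate_end_a, plate_end_b in the frame of granite above 0.135 m) and angle between plate's own z axis and vertical below 0.05 rad and z of plate in the frame of granite between 0.06 and 0.0645 m and contact force between plate and granite above 0.3 N), for 0.2 s.
2. held in the fingers, the plate is over both guide pins and less than 10 mm above the casting's face (z of plate in the frame of seat below 0.01 m and horizontal distance between plate_hole_a and pin_a below 0.008 m and horizontal distance between plate_hole_b and pin_b below 0.008 m and contact force between the fingers and plate above 1 N), for 0.1 s.
At the end, for the whole second after the job is handed in: The plate lies flat on the casting's face (within 1.5 mm and 0.03 rad) over both guide pins, hole A over pin A and hole B over pin B (each within 8 mm of the pin's nominal place, which allows for the casting's own offset), at rest and let go (z of plate in the frame of seat between -0.0015 and 0.0015 m and angle between plate's own z axis and vertical below 0.03 rad and horizontal distance between plate_hole_a and pin_a below 0.008 m and horizontal distance between plate_hole_b and pin_b below 0.008 m and linear speed of plate below 0.01 m/s); the robot touches nothing.
It fails at once if the plate is pressed onto the granite with more than 25 N (contact force between plate and granite above 25 N).
It fails at once if the fingers press on the granite with more than 25 N (contact force between the fingers and granite above 25 N).
It fails at once if the plate is pushed against the valve body or its pins with more than 25 N, or dropped on it that hard (contact force between plate and fixture above 25 N).
It fails at once if the plate falls to the bench (height (world z) of plate below 0.035 m).
It fails at once if a bystander is moved by more than 15 mm (distance of any of v_block, ball_dish, screwdriver from where it was at the start of the episode above 0.015 m).
It also fails if it takes over 72 s, if anything falls off the work surface, if the arm or the gripper's body presses on something with over 40 N, if the wrist force passes 120 N, or if a joint passes its speed limit or range.

## Working session

There is one attempt and no reset: what is moved stays moved. The work goes in short steps, Python scripts to look and compute and a tool call to move; the robot and the scene stay as the last step left them, time stands still between calls to the robot, and variables do not carry over. Pictures are saved under pics/ and viewed, about 8 in all and at most 12, crops included, and the job is handed in when it is done.

Besides the shell and the picture viewer there is one more tool, called after ">>>" by a JSON object that holds its "method" and its "body", one argument or row to a line. drive_tool: Moves the arm, as the interface text tells. Its arguments: {"type":"object","properties":{"motion":{"type":"array"},"squeeze":{"type":"number"}},"required":["motion"]}

```bash
mkdir -p pics; cat > h.py <<'E'
import numpy as np, cv2
from rig import get_state, cams, bot
def grab(n):
    return cams.get_image(n)
def pt(im,u,v,z=None):
    """world point of pixel; z given: intersect plane z, else depth"""
    K=im['mtx']; D=np.array([im['k1'],0,0,0],float)
    s=cv2.undistortPoints(np.array([[[u,v]]],float),np.array(K,float),D)[0,0]
    d=np.array([s[0],s[1],1.]); R=np.array(im['R']); t=np.array(im['t'])
    c=-R.T@t; w=R.T@d
    if z is None:
        r=im['range_z'][int(round(v)),int(round(u))]
        return c+w*r
    return c+w*(z-c[2])/w[2]
def px(im,X):
    R=np.array(im['R']); t=np.array(im['t'])
    return cv2.projectPoints(np.array([X],float),cv2.Rodrigues(R)[0],t,np.array(im['mtx'],float),np.array([im['k1'],0,0,0],float))[0][0,0]
E
python3 - <<'E'
from h import *
a=grab('top');b=grab('side')
cv2.imwrite('pics/top0.png',a['color']);cv2.imwrite('pics/side0.png',b['color'])
import pickle;pickle.dump((a,b),open('s0.pkl','wb'))
s=get_state();print(s)
for i in(a,b):print(-np.array(i['R']).T@i['t'],i['mtx'][0][0],i['k1'])
E
```

```text
{'time': 0.1, 'joint_positions': array([ 1.18750902e+00,  2.07369093e-01,  1.54279074e+00,  4.09916411e-05,
        1.39346476e+00, -1.50504579e-01]), 'dq': array([-0.00053709, -0.00176849, -0.0034441 ,  0.00023511,  0.00027984,
       -0.0004319 ]), 'joint_efforts': array([-8.90643787e-04, -3.71862030e+01, -2.82294166e+01,  7.01026688e-02,
        3.10327287e-02, -5.14564204e-05]), 'eef_pos': array([0.13239077, 0.55885994, 0.22339704]), 'ee_rot': array([ 7.84439892e-01,  6.20204017e-01, -8.92426836e-04,  4.85973103e-04]), 'force': array([-0.43768803,  0.56566456,  0.20176212]), 'torque': array([0.02041331, 0.08859057, 0.00231081]), 'gripper_width': 1.0020892666899348}
[0.50027772 0.01684995 1.29724216] 594.4544826948921 0.014346301805078662
[0.19018535 0.68271859 0.52977809] 524.7404226173926 -0.034318671684649284
```

View pics/top0.png

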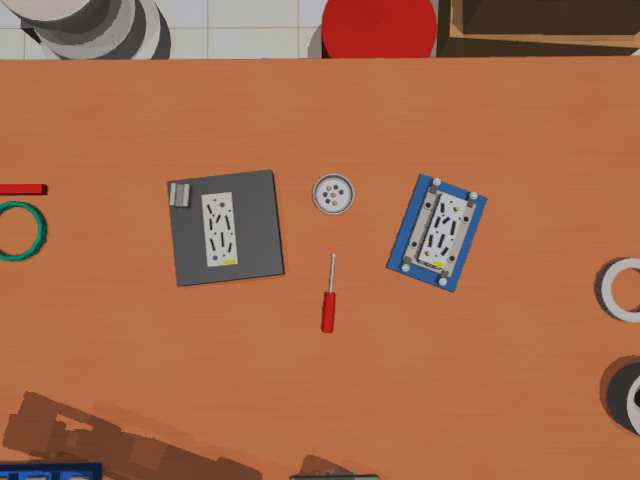

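View pics/side0.png

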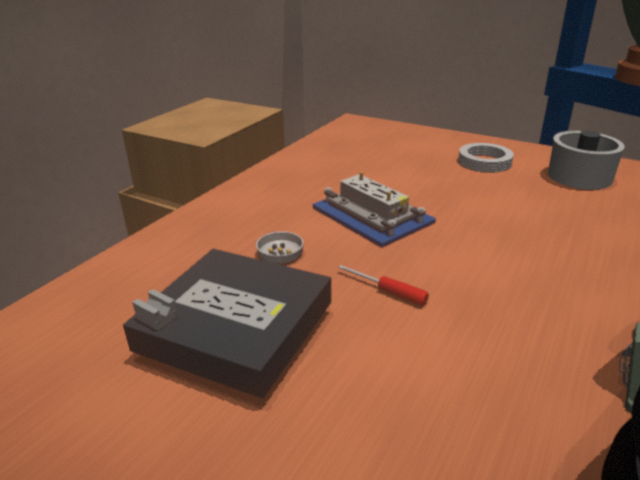

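The top view shows the granite centred near (226,228) with the plate on it and its yellow dab at (230,262). The V-block is at (180,195), the dish at (333,194), the screwdriver at (330,300) and the fixture at (437,234). The side view agrees. Next I'll enlarge crops.

```bash
python3 - <<'E'
from h import *
import pickle;a,b=pickle.load(open('s0.pkl','rb'))
c=a['color']
l=cv2.resize(c[160:300,160:295],None,fx=3,fy=4*0+3,interpolation=cv2.INTER_CUBIC)
r=cv2.resize(c[160:300,375:500],None,fx=3,fy=3,interpolation=cv2.INTER_CUBIC)
cv2.imwrite('pics/crop0.png',np.hstack([l,r]))
for u,v in[(226,228),(437,234),(250,262),(234,180),(460,188),(428,250),(400,262),(436,262)]:print(u,v,pt(a,u,v))
E
```

```text
226 228 [0.61773127 0.21859004 0.07013165]
437 234 [ 0.60244283 -0.22006088  0.06160056]
250 262 [0.54694096 0.16880448 0.07099488]
234 180 [0.71849244 0.2028738  0.06728262]
460 188 [ 0.70679765 -0.28186021  0.01357801]
428 250 [ 0.5691398  -0.20052097  0.06150456]
400 262 [ 0.54633256 -0.14774888  0.01398243]
436 262 [ 0.5440846  -0.21709335  0.05904994]
```

View pics/crop0.png

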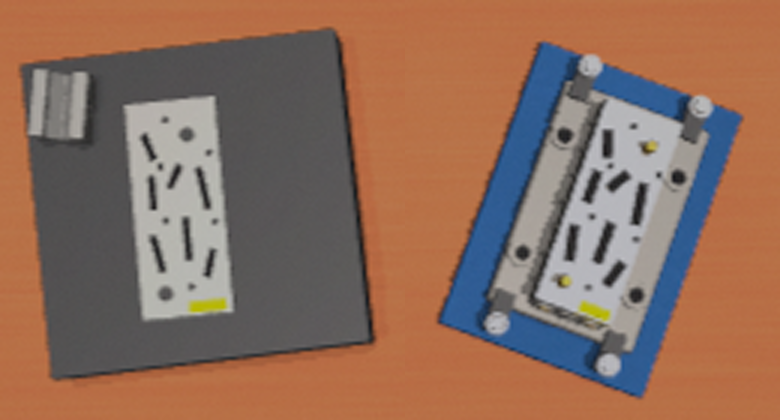

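```bash
python3 - <<'E'
from h import *
import pickle;a,b=pickle.load(open('s0.pkl','rb'))
L=lambda p:(p[0]/3+160-1/3,p[1]/3+160-1/3); Rr=lambda p:((p[0]-405)/3+375-1/3,p[1]/3+160-1/3)
def go(n,ps,f,z):
    q=np.array([pt(a,*f(p),z) for p in ps]);print(n,'\n',(q*1e3).round(1));return q
ang=lambda v:np.degrees(np.arctan2(v[1],v[0])).round(2)
# plane heights by depth
R=a['range_z']
for n,p,f in(('granite',(290,200),L),('granite2',(90,300),L),('plate',(200,220),L),('face',(620,250),Rr),('face2',(625,120),Rr)):
    u,v=f(p);u,v=int(u),int(v);print(n,np.mean([pt(a,u+i,v+j)[2] for i in(-2,-1,0,1,2) for j in(-2,-1,0,1,2)]).round(4))
g=go('granite TL TR BR BL',[(22,66),(336,29),(371,341),(53,378)],L,.068)
print('c',g.mean(0),'size',np.linalg.norm(g[0]-g[1]),np.linalg.norm(g[1]-g[2]),'xdir',ang(g[0]+g[1]-g[2]-g[3]))
p=go('plate',[(124,103),(215,96),(232,311),(142,320)],L,.070)
print('c',p.mean(0),np.linalg.norm(p[0]-p[1]),np.linalg.norm(p[1]-p[2]),ang(p[0]+p[1]-p[2]-p[3]))
h=go('holes A,B',[(165,293),(187,134)],L,.070);print(np.linalg.norm(h[0]-h[1]))
f=go('fix base',[(543,41),(742,117),(641,397),(440,322)],Rr,.012)
th=ang(f[0]+f[1]-f[2]-f[3]);print('c',f.mean(0),np.linalg.norm(f[0]-f[1]),np.linalg.norm(f[1]-f[2]),th)
q=go('pins A,B',[(564,281),(649,146)],Rr,.080);d=q[1]-q[0]
print(np.hypot(*d[:2]),'exp',np.hypot(108,24),'heading',ang(d)-ang((108,-24)),'mid',q.mean(0))
s=get_state();from scipy.spatial.transform import Rotation as T
print(T.from_quat(s['ee_rot']).as_matrix().round(3))
E
```

```text
granite 0.0701
granite2 0.0683
plate 0.072
face 0.063
face2 0.1121
granite TL TR BR BL 
 [[715.8 341.9  68. ]
 [740.4 124.3  68. ]
 [523.1 100.5  68. ]
 [499.8 318.   68. ]]
c [0.6197518  0.22115284 0.068     ] size 0.21896636255890362 0.21857472828256816 xdir 6.27
plate 
 [[689.1 270.7  70. ]
 [693.5 207.9  70. ]
 [544.5 195.6  70. ]
 [538.8 257.2  70. ]]
c [0.61647933 0.23286963 0.07      ] 0.06297474282726637 0.14956794297312148 4.93
holes A,B 
 [[557.2 241.6  70. ]
 [667.1 227.1  70. ]]
0.11085895720753114
fix base 
 [[ 740.1 -196.8   12. ]
 [ 683.1 -340.6   12. ]
 [ 480.8 -261.9   12. ]
 [ 535.8 -118.2   12. ]]
c [ 0.6099625  -0.22938789  0.012     ] 0.15470138048012835 0.2170768839274306 -21.16
pins A,B 
 [[ 561.3 -196.4   80. ]
 [ 653.8 -257.    80. ]]
0.11060403506986732 exp 110.63453348751464 heading -20.699999999999996 mid [ 0.60752658 -0.2267331   0.08      ]
[[ 0.231  0.973 -0.001]
 [ 0.973 -0.231 -0.002]
 [-0.002 -0.    -1.   ]]
```

>>> {"method": "drive_tool", "body": {
  "motion": [
    [24,[-5,15,1],[0,0,0]],
    [24,[-10,30,3],[0,0,0]],
    [24,[-11,31,3],[0,0,0]],
    [24,[-11,31,3],[0,0,0]],
    [24,[-11,31,3],[0,0,0]],
    [24,[-11,31,3],[0,0,0]],
    [24,[-11,31,3],[0,0,0]],
    [24,[-11,31,3],[0,0,0]],
    [24,[-11,31,3],[0,0,0]],
    [24,[-11,31,3],[0,0,0]],
    [24,[-11,31,3],[0,0,0]],
    [24,[-11,31,3],[0,0,0]],
    [24,[-11,31,3],[0,0,0]],
    [24,[-11,31,3],[0,0,0]],
    [24,[-11,31,3],[0,0,0]],
    [24,[-11,31,3],[0,0,-4]],
    [24,[-11,31,3],[0,0,-4]],
    [24,[-10,31,3],[0,0,-4]],
    [24,[-5,15,2],[0,0,-4]],
    [24,[0,0,0],[0,0,-2.4]]
  ],
  "squeeze": 20
}}

```text
time: 1.77
eef_pos: [0.6361, 0.2477, 0.1688]
ee_rot: [0.675, 0.737, -0.0, 0.0]
force: [-1.2, 0.0, 0.5]
gripper_width: 0.255
```

>>> {"method": "drive_tool", "body": {
  "motion": [
    [24,[0,0,0],[0,0,0]],
    [24,[0,0,0],[0,0,0]],
    [24,[0,0,0],[0,0,0]]
  ]
}}

```text
time: 2.02
eef_pos: [0.6327, 0.2508, 0.1701]
ee_rot: [0.675, 0.738, -0.0, -0.0]
force: [-0.1, 1.0, 0.1]
gripper_width: 0.258
```

```bash
cat >> h.py <<'E'
from scipy.spatial.transform import Rotation as T
def to(target,jaw_deg):
    """tool-axes shift mm and turn deg toward world target & jaw heading, tool down"""
    s=get_state();M=T.from_quat(s['ee_rot']).as_matrix()
    yaw=np.degrees(np.arctan2(M[1,0],M[0,0]))
    print('t',round(s['time'],2),'pos',(s['eef_pos']*1e3).round(1),'yaw',yaw.round(2),'z',M[:,2].round(4),'F',s['force'].round(2),'Tq',s['torque'].round(2),'w',round(94*s['gripper_width'],1))
    d=np.array(target)-s['eef_pos']
    Mt=T.from_euler('z',jaw_deg,degrees=True).as_matrix()@np.diag([1,-1,-1.])
    print('shift mm (present axes)',(M.T@d*1e3).round(1),'turn',np.degrees(T.from_matrix(M.T@Mt).as_rotvec()).round(2))
E
python3 - <<'E'
from h import *
to([.641,.235,.11],95)
E
```

```text
t 2.02 pos [632.7 250.8 170.1] yaw 95.04 z [-9.e-04 -1.e-04 -1.e+00] F [-0.05  0.97  0.13] Tq [ 0.06 -0.04  0.02] w 24.2
shift mm (present axes) [-16.4   7.   60.1] turn [-0.05  0.    0.04]
```

>>> {"method": "drive_tool", "body": {
  "motion": [
    [24,[-8,3,15],[0,0,0]],
    [24,[-8,4,20],[0,0,0]],
    [24,[0,0,20],[0,0,0]],
    [24,[0,0,10],[0,0,0]],
    [24,[0,0,5],[0,0,0]],
    [24,[0,0,0],[0,0,0]],
    [24,[0,0,0],[0,0,0]],
    [24,[0,0,0],[0,0,0]]
  ]
}}

```text
time: 2.68
eef_pos: [0.6427, 0.2358, 0.1021]
ee_rot: [0.675, 0.738, 0.001, 0.001]
force: [0.4, -0.4, -0.2]
gripper_width: 0.254
```

>>> {"method": "drive_tool", "body": {
  "motion": [
    [24,[0,0,2],[0,0,0]],
    [24,[0,0,1],[0,0,0]],
    [24,[0,0,1],[0,0,0]],
    [24,[0,0,0],[0,0,0]],
    [24,[0,0,0],[0,0,0]]
  ]
}}

```text
time: 3.1
eef_pos: [0.6417, 0.2351, 0.0965]
ee_rot: [0.675, 0.738, -0.0, -0.0]
force: [-0.1, 0.4, 0.7]
gripper_width: 0.256
```

>>> {"method": "drive_tool", "body": {
  "motion": [
    [24,[0,0,1],[0,0,0]],
    [24,[0,0,1],[0,0,0]],
    [24,[0,0,1],[0,0,0]],
    [24,[0,0,0],[0,0,0]],
    [24,[0,0,0],[0,0,0]]
  ]
}}

```text
time: 3.52
eef_pos: [0.6416, 0.2351, 0.0933]
ee_rot: [0.675, 0.738, -0.0, -0.0]
force: [-0.1, -0.6, -0.7]
gripper_width: 0.252
```

>>> {"method": "drive_tool", "body": {
  "motion": [
    [24,[0,0,0.5],[0,0,0]],
    [24,[0,0,0.5],[0,0,0]],
    [24,[0,0,0],[0,0,0]]
  ]
}}

```text
time: 3.77
eef_pos: [0.6417, 0.2351, 0.0923]
ee_rot: [0.675, 0.738, -0.0, -0.0]
force: [0.3, -0.0, 0.6]
gripper_width: 0.252
```

>>> {"method": "drive_tool", "body": {
  "motion": [
    [24,[0,0,0.5],[0,0,0]],
    [24,[0,0,0.3],[0,0,0]],
    [24,[0,0,0],[0,0,0]]
  ]
}}

```text
time: 4.02
eef_pos: [0.6417, 0.2351, 0.0916]
ee_rot: [0.675, 0.738, -0.0, -0.0]
force: [0.0, 0.7, -0.1]
gripper_width: 0.255
```

>>> {"method": "drive_tool", "body": {
  "motion": [
    [24,[0,0,0.5],[0,0,0]],
    [24,[0,0,0.3],[0,0,0]],
    [24,[0,0,0],[0,0,0]]
  ]
}}

```text
time: 4.27
eef_pos: [0.6417, 0.2351, 0.0907]
ee_rot: [0.675, 0.738, -0.0, -0.0]
force: [0.5, 0.3, 0.3]
gripper_width: 0.256
```

>>> {"method": "drive_tool", "body": {
  "motion": [
    [24,[0,0,0.4],[0,0,0]],
    [24,[0,0,0.2],[0,0,0]],
    [24,[0,0,0],[0,0,0]]
  ]
}}

```text
time: 4.52
eef_pos: [0.6418, 0.2352, 0.0903]
ee_rot: [0.675, 0.738, 0.0, 0.0]
force: [-0.7, 0.6, 1.0]
gripper_width: 0.256
```

>>> {"method": "drive_tool", "body": {
  "motion": [
    [24,[0,0,0.4],[0,0,0]],
    [24,[0,0,0],[0,0,0]],
    [24,[0,0,0],[0,0,0]]
  ]
}}

```text
time: 4.77
eef_pos: [0.6419, 0.2352, 0.0903]
ee_rot: [0.675, 0.738, 0.0, 0.0]
force: [-0.4, -0.6, 2.6]
gripper_width: 0.254
```

>>> {"method": "drive_tool", "body": {
  "motion": [
    [24,[0,0,0.3],[0,0,0]],
    [24,[0,0,0],[0,0,0]],
    [24,[0,0,0],[0,0,0]]
  ]
}}

```text
time: 5.02
eef_pos: [0.6421, 0.2352, 0.0903]
ee_rot: [0.675, 0.738, 0.0, 0.0]
force: [-1.1, -0.9, 5.0]
gripper_width: 0.256
```

>>> {"method": "drive_tool", "body": {
  "motion": [
    [24,[0,-1,0.1],[0,0,0]],
    [24,[0,-2,0],[0,0,0]],
    [24,[0,-3,0],[0,0,0]],
    [24,[0,-3,0],[0,0,0]],
    [24,[0,-3,0],[0,0,0]],
    [24,[0,-3,0],[0,0,0]],
    [24,[0,-3,0],[0,0,0]],
    [24,[0,-2,0],[0,0,0]],
    [24,[0,0,0],[0,0,0]]
  ]
}}

```text
time: 5.77
eef_pos: [0.6221, 0.2335, 0.0903]
ee_rot: [0.675, 0.738, 0.001, 0.0]
force: [-0.5, -0.6, 5.1]
gripper_width: 0.256
```

```bash
python3 - <<'E'
from h import *
to([.55,.227,.0903],95)
a=grab('side');c=a['color'];cv2.imwrite('pics/side1.png',cv2.resize(c[160:420,100:360],None,fx=2.2,fy=2.2,interpolation=cv2.INTER_CUBIC))
E
```

```text
t 5.77 pos [622.1 233.5  90.3] yaw 95.07 z [ 1.6e-03  3.0e-04 -1.0e+00] F [-0.54 -0.59  5.09] Tq [ 0.02 -0.07  0.04] w 24.0
shift mm (present axes) [ -0.1 -72.4  -0.2] turn [ 0.09 -0.01  0.07]
```

View pics/side1.png

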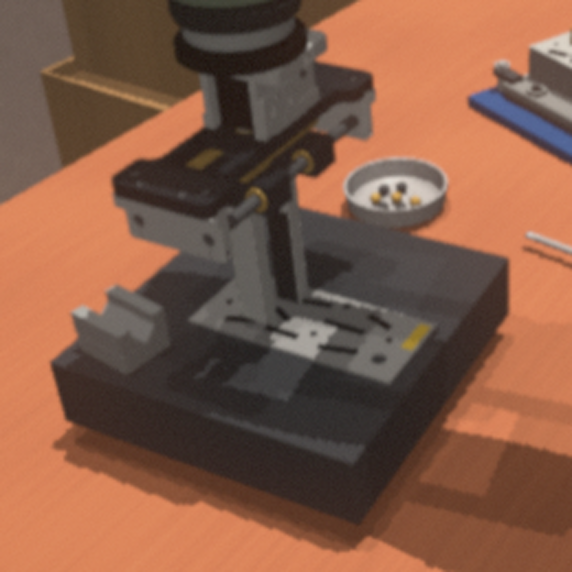

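The picture shows both tips on the plate. Its dab end, at (420,345) in the crop, has moved close to the granite edge with the plate still straight. I'll keep sliding.

>>> {"method": "drive_tool", "body": {
  "motion": [
    [24,[0,-2,0],[0,0,0]],
    [24,[0,-4,0],[0,0,0]],
    [24,[0,-4,0],[0,0,0]],
    [24,[0,-4,0],[0,0,0]],
    [24,[0,-4,0],[0,0,0]],
    [24,[0,-4,0],[0,0,0]],
    [24,[0,-4,0],[0,0,0]],
    [24,[0,-4,0],[0,0,0]],
    [24,[0,-4,0],[0,0,0]],
    [24,[0,-2,0],[0,0,0]],
    [24,[0,0,0],[0,0,0]]
  ]
}}

```text
time: 6.73
eef_pos: [0.586, 0.2304, 0.0902]
ee_rot: [0.675, 0.738, 0.001, 0.0]
force: [1.0, 0.0, 7.1]
gripper_width: 0.254
```

>>> {"method": "drive_tool", "body": {
  "motion": [
    [24,[0,-2,0],[0,0,0]],
    [24,[0,-4,0],[0,0,0]],
    [24,[0,-4,0],[0,0,0]],
    [24,[0,-4,0],[0,0,0]],
    [24,[0,-4,0],[0,0,0]],
    [24,[0,-4,0],[0,0,0]],
    [24,[0,-4,0],[0,0,0]],
    [24,[0,-4,0],[0,0,0]],
    [24,[0,-4,0],[0,0,0]],
    [24,[0,-2,0],[0,0,0]],
    [24,[0,0,0],[0,0,0]],
    [24,[0,0,0],[0,0,0]],
    [24,[0,0,0],[0,0,0]]
  ]
}}

```text
time: 7.82
eef_pos: [0.5502, 0.2272, 0.0902]
ee_rot: [0.675, 0.738, 0.0, 0.0]
force: [-0.7, -0.1, 6.4]
gripper_width: 0.255
```

```bash
python3 - <<'E'
from h import *
to([.55,.227,.0903],95)
a=grab('side');c=a['color'];cv2.imwrite('pics/side2.png',cv2.resize(c[160:420,100:360],None,fx=2.2,fy=2.2,interpolation=cv2.INTER_CUBIC))
import pickle;pickle.dump(a,open('s2.pkl','wb'))
E
```

```text
t 7.82 pos [550.2 227.2  90.2] yaw 95.06 z [ 9.e-04  4.e-04 -1.e+00] F [-0.68 -0.13  6.41] Tq [ 0.01  0.03 -0.04] w 24.0
shift mm (present axes) [-0.2 -0.2 -0.1] turn [ 0.05 -0.02  0.06]
```

View pics/side2.png

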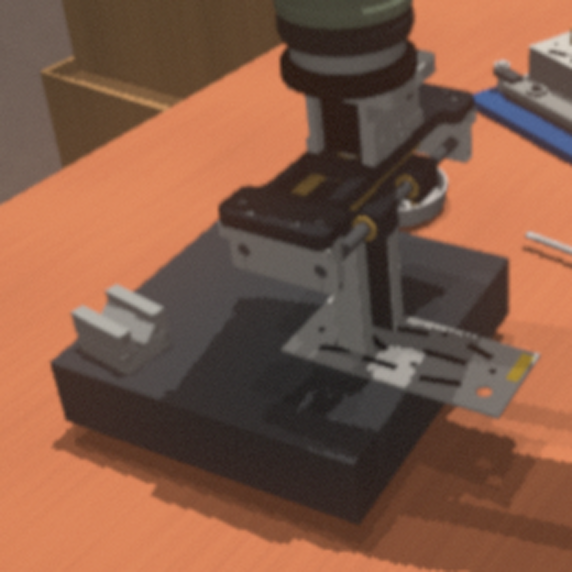

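Plate slid with the fingers: the dab end hangs over the near edge, corners at (540,355) and (498,415), hole A at (485,393). I'll lift off and measure.

>>> {"method": "drive_tool", "body": {
  "motion": [
    [24,[0,0,-1],[0,0,0]],
    [24,[0,0,-2],[0,0,0]],
    [24,[0,0,-5],[0,0,0]],
    [24,[0,0,-12],[0,0,0]],
    [24,[0,0,-20],[0,0,0]],
    [90,[0,0,-20],[0,0,0]],
    [90,[0,0,-10],[0,0,0]],
    [90,[0,-10,0],[0,0,0]],
    [90,[0,0,0],[0,0,0]],
    [90,[0,0,0],[0,0,0]],
    [90,[0,0,0],[0,0,0]]
  ]
}}

```text
time: 8.78
eef_pos: [0.5388, 0.2259, 0.1579]
ee_rot: [0.675, 0.738, -0.001, -0.001]
force: [0.8, 0.6, -0.1]
gripper_width: 0.645
```

```bash
python3 - <<'E'
from h import *
to([.5,.2228,.0903],95)
a=grab('side');t=grab('top')
import pickle;pickle.dump((a,t),open('s3.pkl','wb'))
l=cv2.resize(a['color'][270:370,190:360],None,fx=4,fy=4,interpolation=cv2.INTER_CUBIC)
r=cv2.resize(t['color'][190:310,170:270],(0,0),fx=4*100/120*0+10/3,fy=10/3,interpolation=cv2.INTER_CUBIC)
r=r[:400]
cv2.imwrite('pics/s3.png',l);cv2.imwrite('pics/t3.png',r)
# predicted features if plate moved with fingers: centre shift
c=np.array([.6165,.2329])+np.array([.5502-.6421,.2272-.2352]);print('pred centre',c)
u=np.array([np.cos(np.radians(5)),np.sin(np.radians(5))]);n=np.array([-u[1],u[0]])
for nm,x,y in(('endL',-75,31),('endR',-75,-31),('farL',75,31),('A',-58,14),('B',50,-10)):
    P=np.r_[c+(u*x+n*y)/1e3,.0713];s=px(a,P);print(nm,P.round(4),'side crop px',((s-[190,270])*4).round(0))
E
```

```text
t 8.78 pos [538.8 225.9 157.9] yaw 95.07 z [-2.7e-03 -7.0e-04 -1.0e+00] F [ 0.78  0.62 -0.13] Tq [ 0.01 -0.02  0.01] w 60.6
shift mm (present axes) [  0.4 -38.8  67.8] turn [-0.16  0.03  0.07]
pred centre [0.5246 0.2249]
endL [0.4472 0.2492 0.0713] side crop px [539. 312.]
endR [0.4526 0.1875 0.0713] side crop px [616. 199.]
farL [0.5966 0.2623 0.0713] side crop px [146. 188.]
A [0.4656 0.2338 0.0713] side crop px [514. 265.]
B [0.5753 0.2193 0.0713] side crop px [270. 140.]
```

View pics/s3.png

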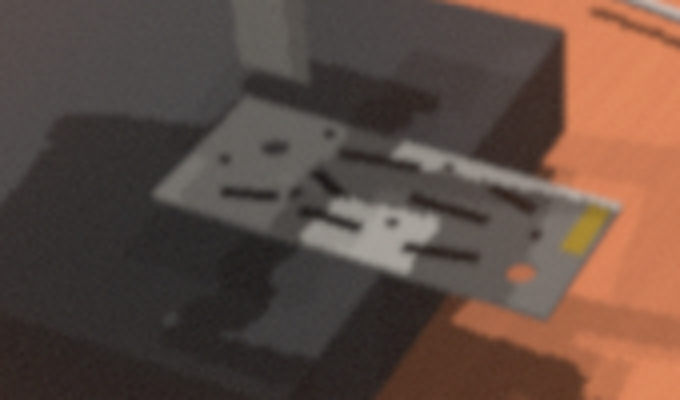

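Observed crop points are endL (547,319), endR (621,206), A (521,273) and B (275,148). All sit a uniform 2 mm or less from the prediction, so the plate followed the fingers. I'll straddle the overhang 31 mm from the plate's centre.

>>> {"method": "drive_tool", "body": {
  "motion": [
    [90,[0,-15,0],[0,0,0]],
    [90,[0,-20,0],[0,0,0]],
    [90,[0,-10,0],[0,0,0]],
    [90,[0,0,0],[0,0,0]],
    [90,[0,0,0],[0,0,0]],
    [90,[0,0,0],[0,0,0]]
  ]
}}

```text
time: 9.38
eef_pos: [0.4962, 0.2223, 0.1596]
ee_rot: [0.675, 0.738, 0.0, 0.0]
force: [0.7, 0.0, 0.4]
gripper_width: 0.958
```

```bash
python3 - <<'E'
from h import *
to([.4937,.2222,.0705],95)
import pickle;a,t=pickle.load(open('s3.pkl','rb'));s0=pickle.load(open('s0.pkl','rb'))[1]
for p in((547,319),(621,206),(521,273),(275,148)):print(pt(a,p[0]/4+190,p[1]/4+270,.0713).round(4))
E
```

```text
t 9.38 pos [496.2 222.3 159.6] yaw 95.06 z [ 1.e-03  2.e-04 -1.e+00] F [0.73 0.05 0.44] Tq [0.04 0.01 0.03] w 90.1
shift mm (present axes) [ 0.1 -2.6 89.1] turn [ 0.06 -0.    0.06]
[0.4433 0.2507 0.0713]
[0.4493 0.1899 0.0713]
[0.4616 0.2359 0.0713]
[0.571  0.222  0.0713]
```

>>> {"method": "drive_tool", "body": {
  "motion": [
    [90,[0,-1,15],[0,0,0]],
    [90,[0,-1,20],[0,0,0]],
    [90,[0,0,20],[0,0,0]],
    [90,[0,0,15],[0,0,0]],
    [90,[0,0,10],[0,0,0]],
    [90,[0,0,5],[0,0,0]],
    [90,[0,0,3],[0,0,0]],
    [90,[0,0,0],[0,0,0]],
    [90,[0,0,0],[0,0,0]]
  ]
}}

```text
time: 10.13
eef_pos: [0.4942, 0.2222, 0.0722]
ee_rot: [0.675, 0.738, 0.001, 0.0]
force: [0.4, -0.2, 0.2]
gripper_width: 0.957
```

```bash
python3 - <<'E'
from h import *
to([.4937,.2222,.0705],95)
E
```

```text
t 10.13 pos [494.2 222.2  72.2] yaw 95.06 z [ 1.6e-03  4.0e-04 -1.0e+00] F [ 0.44 -0.24  0.19] Tq [ 0.01 -0.   -0.06] w 90.0
shift mm (present axes) [ 0.  -0.6  1.7] turn [ 0.09 -0.02  0.06]
```

>>> {"method": "drive_tool", "body": {
  "motion": [
    [84,[0,0,1],[0,0,0]],
    [78,[0,0,0.5],[0,0,0]],
    [74,[0,0,0],[0,0,0]],
    [70,[0,0,0],[0,0,0]],
    [67,[0,0,0],[0,0,0]],
    [64,[0,0,0],[0,0,0]],
    [61,[0,0,0],[0,0,0]],
    [58,[0,0,0],[0,0,0]],
    [50,[0,0,0],[0,0,0]],
    [50,[0,0,0],[0,0,0]],
    [50,[0,0,0],[0,0,0]],
    [50,[0,0,0],[0,0,0]]
  ],
  "squeeze": 35
}}

```text
time: 11.13
eef_pos: [0.4934, 0.2221, 0.07]
ee_rot: [0.675, 0.738, 0.0, -0.0]
force: [-0.6, -0.0, 1.2]
gripper_width: 0.646
```

>>> {"method": "drive_tool", "body": {
  "motion": [
    [50,[0,0,-1],[0,0,0]],
    [50,[0,0,-2],[0,0,0]],
    [50,[0,0,-3],[0,0,0]],
    [50,[0,0,-6],[0,0,0]],
    [50,[0,0,-8],[0,0,0]],
    [50,[0,0,-10],[0,0,0]],
    [50,[0,0,-10],[0,0,0]],
    [50,[0,0,-10],[0,0,0]],
    [50,[0,0,-10],[0,0,0]],
    [50,[0,0,-10],[0,0,0]],
    [50,[0,0,-5],[0,0,0]],
    [50,[0,0,0],[0,0,0]],
    [50,[0,0,0],[0,0,0]],
    [50,[0,0,0],[0,0,0]]
  ],
  "squeeze": 40
}}

```text
time: 12.3
eef_pos: [0.4928, 0.2219, 0.1444]
ee_rot: [0.675, 0.738, -0.001, -0.0]
force: [0.0, -0.6, -1.3]
gripper_width: 0.638
```

```bash
python3 - <<'E'
from h import *
to([.4937,.2222,.0705],95)
a=grab('side');t=grab('top')
import pickle;pickle.dump((a,t),open('s4.pkl','wb'))
cv2.imwrite('pics/s4.png',np.hstack([cv2.resize(a['color'][170:370,200:400],None,fx=2.5,fy=2.5,interpolation=cv2.INTER_CUBIC)]))
E
```

```text
t 12.3 pos [492.8 221.9 144.4] yaw 95.06 z [-1.2e-03 -3.0e-04 -1.0e+00] F [ 0.03 -0.58 -1.3 ] Tq [ 0.    0.03 -0.03] w 60.0
shift mm (present axes) [ 0.3  1.  73.9] turn [-0.07  0.01  0.06]
```

View pics/s4.png

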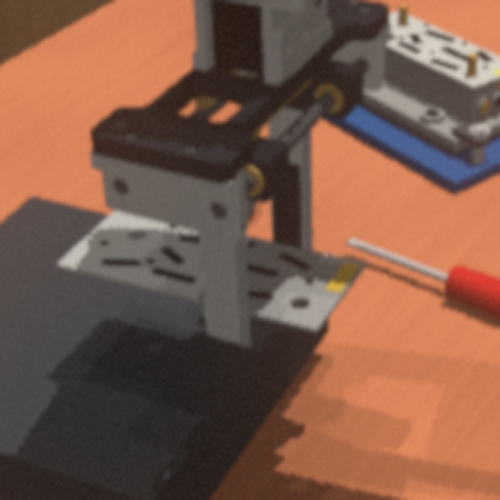

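The picture shows the plate held by its long edges and clear of the granite. Corners are at (316,331), (363,262), (58,265) and (110,212), with hole A at (300,302). Next I'll get its attitude in the grip.

```bash
cat >> h.py <<'E'
def inv(im,U):
    """all-depth world points of pixel array"""
    s=cv2.undistortPoints(np.array(U,float).reshape(-1,1,2),np.array(im['mtx'],float),np.array([im['k1'],0,0,0],float))[:,0]
    z=np.array([im['range_z'][int(v),int(u)] for u,v in U])
    P=np.c_[s*z[:,None],z]; return (P-np.array(im['t']))@np.array(im['R'])
E
python3 - <<'E'
from h import *
import pickle;a,t=pickle.load(open('s4.pkl','rb'))
f=lambda p:(np.array(p)/2.5+[200,170]-.3)
im=np.array([f(p) for p in((316,331),(363,262),(58,265),(110,212),(300,302))])
ob=np.array([[-75,31,2],[-75,-31,2],[75,31,2],[75,-31,2],[-58,14,2]],float)/1e3
ok,r,tv=cv2.solvePnP(ob,im,np.array(a['mtx'],float),np.array([a['k1'],0,0,0],float))
R=np.array(a['R']);M=R.T@cv2.Rodrigues(r)[0];o=R.T@(tv[:,0]-a['t']);print('pnp',o,'\n',M.round(3))
s=get_state();Tm=T.from_quat(s['ee_rot']).as_matrix();print('plate origin in tool mm',Tm.T@(o-s['eef_pos'])*1e3)
for name,poly in(('near',[(262,320),(316,328),(355,270),(320,262)]),('far',[(70,262),(112,218),(180,240),(180,290)])):
    m=np.zeros((480,640),np.uint8);cv2.fillPoly(m,[np.array([f(p) for p in poly]).astype(int)],1);m=cv2.erode(m,np.ones((3,3)))
    P=inv(a,[(u,v) for v,u in zip(*np.nonzero(m))]);P=P[(P[:,2]>.1)&(P[:,2]<.18)]
    print(name,len(P),np.median(P,0).round(4),P[:,2].std().round(4))
    if name=='near':Q=P
Q=np.r_[Q,P];A=np.c_[Q[:,:2],np.ones(len(Q))];k=np.linalg.lstsq(A,Q[:,2],rcond=None)[0];print('plane slopes x,y deg',np.degrees(k[:2]).round(2),'z at tcp',k@[s['eef_pos'][0],s['eef_pos'][1],1])
E
```

```text
pnp [0.5296265  0.21599936 0.13326526] 
 [[ 0.989 -0.146  0.   ]
 [ 0.146  0.989 -0.011]
 [ 0.001  0.011  1.   ]]
plate origin in tool mm [-9.06049565 36.30057612 10.76090511]
near 367 [0.4613 0.2246 0.146 ] 0.0007
far 650 [0.5645 0.2359 0.1435] 0.0008
plane slopes x,y deg [-1.42  0.24] z at tcp 0.14517732294709904
```

```bash
python3 - <<'E'
from h import *
import pickle;a,t=pickle.load(open('s3.pkl','rb'))
f=lambda p:(np.array(p)/4+[190,270])
m=np.zeros((480,640),np.uint8);cv2.fillPoly(m,[np.array([f(p) for p in[(547,315),(615,208),(250,100),(160,195)]]).astype(int)],1);m=cv2.erode(m,np.ones((3,3)))
Q=inv(a,[(u,v) for v,u in zip(*np.nonzero(m))]);Q=Q[abs(Q[:,2]-.072)<.006]
A=np.c_[Q[:,:2],np.ones(len(Q))];k=np.linalg.lstsq(A,Q[:,2],rcond=None)[0];print('flat baseline slopes deg',np.degrees(k[:2]).round(2),len(Q))
a,t=pickle.load(open('s4.pkl','rb'))
c=t['color'];cv2.imwrite('pics/t4.png',cv2.resize(c[180:310,180:280],None,fx=5,fy=4.6*0+5,interpolation=cv2.INTER_CUBIC)[:600])
E
```

```text
flat baseline slopes deg [-0.04  0.05] 2595
```

View pics/t4.png

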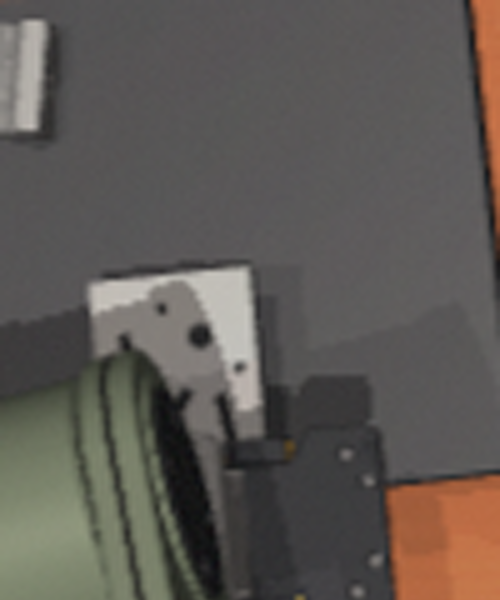

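The top view shows hole B at (200,336) and the end-B corners at (89,283) and (250,266), all visible. Now I'll compute the plate's offset in the tool frame and the target over the pins.

```bash
python3 - <<'E'
from h import *
import pickle;a,t=pickle.load(open('s4.pkl','rb'))
s=get_state();M=T.from_quat(s['ee_rot']).as_matrix()
f=lambda p:np.array(p)/5+[180,180]-.4
for n,p,e in(('B',(200,336),(-10,50)),('cL',(89,283),(31,75)),('cR',(250,266),(-31,75))):
    P=pt(t,*f(p),.1432);d=M.T@(P-s['eef_pos'])*1e3;print(n,P.round(4),'tool',d.round(1),'=> plate origin (tool x,y)',(d[:2]-e).round(1))
d=pt(t,*f((250,266)),.1427)-pt(t,*f((89,283)),.1427);print('heading',np.degrees(np.arctan2(d[1],d[0]))+90)
E
```

```text
B [0.5742 0.2188 0.1432] tool [-10.2  80.9   0.7] => plate origin (tool x,y) [-0.2 30.9]
cL [0.5952 0.2619 0.1432] tool [ 30.9 105.6   0.7] => plate origin (tool x,y) [-0.1 30.6]
cR [0.6013 0.1995 0.1432] tool [-31.8 106.2   0.7] => plate origin (tool x,y) [-0.8 31.2]
heading 5.61289491849918
```

>>> {"method": "drive_tool", "body": {
  "motion": [
    [50,[0,0,0],[-0.7,0,0]],
    [50,[0,0,0],[-0.7,0,0]],
    [50,[0,0,0],[0,0,2]],
    [50,[0,0,0],[0,0,4]],
    [50,[0,0,0],[0,0,4]],
    [50,[0,0,0],[0,0,4]],
    [50,[0,0,0],[0,0,4]],
    [50,[0,0,0],[0,0,4]],
    [50,[0,0,0],[0,0,4]],
    [50,[0,0,0],[0,0,0]],
    [50,[0,0,0],[0,0,0]],
    [50,[0,0,0],[0,0,0]]
  ]
}}

```text
time: 13.4
eef_pos: [0.4931, 0.222, 0.1448]
ee_rot: [0.823, 0.567, 0.011, 0.006]
force: [0.0, 0.2, -1.6]
gripper_width: 0.64
```

```bash
python3 - <<'E'
from h import *
to([.5815,-.2189,.125],69)
E
```

```text
t 13.4 pos [493.1 222.  144.8] yaw 69.16 z [ 0.0243  0.0021 -0.9997] F [ 0.03  0.19 -1.58] Tq [-0.    0.04  0.01] w 60.1
shift mm (present axes) [-380.8  239.    21. ] turn [ 1.26 -0.61  0.15]
```

>>> {"method": "drive_tool", "body": {
  "motion": [
    [50,[-5,3,0],[-0.14,-0.6,0.15]],
    [50,[-10,6,1],[0,0,0]],
    [50,[-16,10,1],[0,0,0]],
    [50,[-22,14,1],[0,0,0]],
    [50,[-24,15,1],[0,0,0]],
    [50,[-24,15,1],[0,0,0]],
    [50,[-24,15,1],[0,0,0]],
    [50,[-24,15,1],[0,0,0]],
    [50,[-24,15,1],[0,0,0]],
    [50,[-24,15,1],[0,0,0]],
    [50,[-24,15,1],[0,0,0]],
    [50,[-24,15,1],[0,0,0]],
    [50,[-24,15,1],[0,0,0]],
    [50,[-24,15,1],[0,0,0]],
    [50,[-24,15,1],[0,0,0]],
    [50,[-24,15,1],[0,0,0]],
    [50,[-20,13,1],[0,0,0]],
    [50,[-15,9,1],[0,0,0]],
    [50,[-5,4,0],[0,0,0]],
    [50,[0,0,0],[0,0,0]]
  ]
}}

```text
time: 15.07
eef_pos: [0.5794, -0.2213, 0.1334]
ee_rot: [0.825, 0.565, 0.007, 0.01]
force: [0.4, 0.7, -0.3]
gripper_width: 0.64
```

>>> {"method": "drive_tool", "body": {
  "motion": [
    [50,[0,0,0],[0,0,0]],
    [50,[0,0,0],[0,0,0]]
  ]
}}

```text
time: 15.23
eef_pos: [0.5792, -0.2182, 0.1334]
ee_rot: [0.824, 0.566, 0.007, 0.009]
force: [0.5, 0.1, -2.1]
gripper_width: 0.641
```

```bash
python3 - <<'E'
from h import *
to([.5815,-.2189,.100],69)
a=grab('side');t=grab('top')
import pickle;pickle.dump((a,t),open('s5.pkl','wb'))
l=cv2.resize(a['color'][130:250,290:450],(640,480),interpolation=cv2.INTER_CUBIC)
cv2.imwrite('pics/s5.png',l)
cv2.imwrite('pics/t5.png',cv2.resize(t['color'][165:300,375:500],None,fx=4,fy=4,interpolation=cv2.INTER_CUBIC))
E
```

```text
t 15.23 pos [ 579.2 -218.2  133.4] yaw 68.97 z [ 0.0221 -0.0075 -0.9997] F [ 0.46  0.15 -2.09] Tq [-0.01  0.07  0.01] w 60.2
shift mm (present axes) [ 0.2  1.6 33.4] turn [ 1.34 -0.05 -0.03]
```

View pics/t5.png

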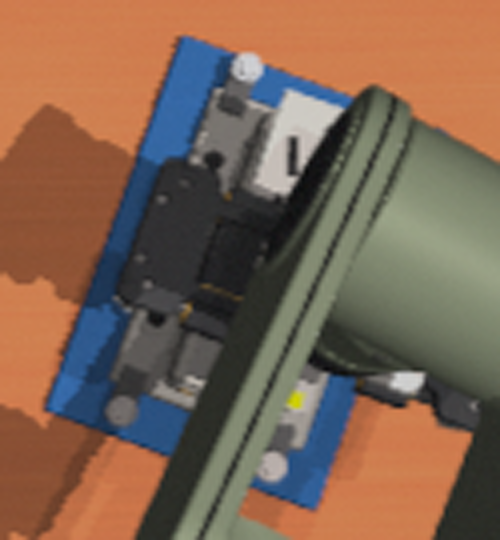

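>>> {"method": "drive_tool", "body": {
  "motion": [
    [50,[0,0.6,4],[0,0,0]],
    [50,[0,1,8],[0,0,0]],
    [50,[0,0,10],[0,0,0]],
    [50,[0,0,7],[0,0,0]],
    [50,[0,0,4],[0,0,0]],
    [50,[0,0,2],[0,0,0]],
    [50,[0,0,0],[0,0,0]],
    [50,[0,0,0],[0,0,0]],
    [50,[0,0,0],[0,0,0]]
  ]
}}

```text
time: 16.08
eef_pos: [0.5822, -0.2207, 0.0991]
ee_rot: [0.825, 0.566, 0.007, 0.01]
force: [0.4, -0.2, 0.3]
gripper_width: 0.64
```

```bash
python3 - <<'E'
from h import *
to([.5815,-.2189,.09],69)
import pickle;a,t=pickle.load(open('s5.pkl','rb'))
print('corner L of end B',pt(t,285/4+375-.4,90/4+165-.4,.1334))
u=np.array([np.cos(np.radians(-21)),np.sin(np.radians(-21))]);n=np.array([-u[1],u[0]])
print('pred',np.array([.5792,-.2182])+.106*u+.031*n)
a=grab('side');pickle.dump(a,open('s6.pkl','wb'))
cv2.imwrite('pics/s6.png',cv2.resize(a['color'][130:250,290:450],(640,480),interpolation=cv2.INTER_CUBIC))
E
```

```text
t 16.08 pos [ 582.2 -220.7   99.1] yaw 68.9 z [ 0.0236 -0.0089 -0.9997] F [ 0.41 -0.17  0.29] Tq [ 0.    0.1  -0.05] w 60.2
shift mm (present axes) [ 1.5 -1.5  9. ] turn [ 1.45 -0.01 -0.1 ]
corner L of end B [ 0.68953738 -0.22598047  0.1334    ]
pred [ 0.68926893 -0.22724601]
```

View pics/s6.png

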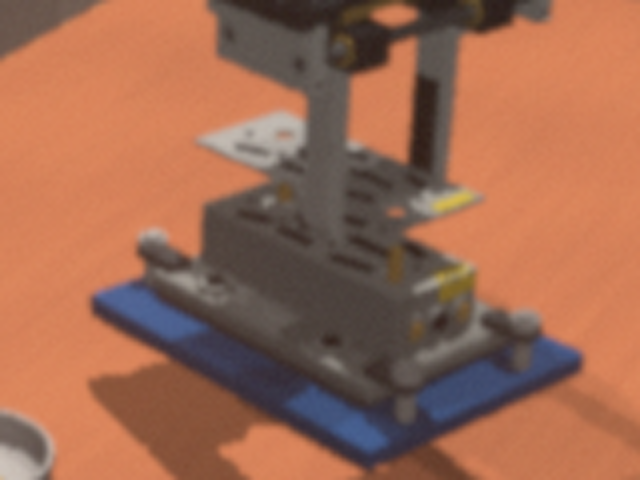

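The side view shows hole A at (397,212) above pin A's tip at (397,247), and hole B at (286,133) above pin B at (286,187).

>>> {"method": "drive_tool", "body": {
  "motion": [
    [50,[0,0,0],[0,0,0]],
    [50,[0,0,0],[0,0,0]],
    [50,[0,0,0],[0,0,0]]
  ]
}}

```text
time: 16.38
eef_pos: [0.582, -0.2206, 0.099]
ee_rot: [0.825, 0.566, 0.007, 0.01]
force: [0.2, -0.2, -1.7]
gripper_width: 0.639
```

```bash
python3 - <<'E'
from h import *
to([.5815,-.2189,.09],69)
import pickle;a=pickle.load(open('s6.pkl','rb'))
f=lambda p:np.array(p)/4+[290,130]-.4
th=np.radians(-21);Rm=np.array([[np.cos(th),-np.sin(th)],[np.sin(th),np.cos(th)]])
for n,h,p in(('A',(397,212),(397,247)),('B',(286,133),(286,186))):
    H=pt(a,*f(h),.099);P=pt(a,*f(p),.080);print(n,'hole',H.round(4),'pin',P.round(4),'pin-hole in plate axes mm',(Rm.T@(P-H)[:2]*1e3).round(1))
g=cv2.resize(a['color'][150:200,340:420],(800,500),interpolation=cv2.INTER_CUBIC);h=cv2.resize(a['color'][150:200,335:415],(800,500))
cv2.imwrite('pics/s6b.png',cv2.resize(a['color'][155:200,345:415],(770,495),interpolation=cv2.INTER_CUBIC))
E
```

```text
t 16.38 pos [ 582.  -220.6   99. ] yaw 68.91 z [ 0.0233 -0.0088 -0.9997] F [ 0.23 -0.16 -1.68] Tq [-0.03  0.05  0.  ] w 60.0
shift mm (present axes) [ 1.4 -1.3  8.9] turn [ 1.43 -0.01 -0.09]
A hole [ 0.5595 -0.1971  0.099 ] pin [ 0.5587 -0.1976  0.08  ] pin-hole in plate axes mm [-0.6 -0.8]
B hole [ 0.6529 -0.2618  0.099 ] pin [ 0.6406 -0.2382  0.08  ] pin-hole in plate axes mm [-20.   17.6]
```

>>> {"method": "drive_tool", "body": {
  "motion": [
    [50,[0.8,-1.5,2],[0,0,0]],
    [50,[0,0,4],[0,0,0]],
    [50,[0,-0.3,4],[0,0,0]],
    [50,[0,0,2],[0,0,0]],
    [50,[0,0,2],[0,0,0]],
    [50,[0,0,0],[0,0,0]],
    [50,[0,0,0],[0,0,0]],
    [50,[0,0,0],[0,0,0]],
    [50,[0,0,0],[0,0,0]]
  ]
}}

```text
time: 17.13
eef_pos: [0.581, -0.2193, 0.0849]
ee_rot: [0.825, 0.566, 0.007, 0.01]
force: [0.2, 0.5, -1.5]
gripper_width: 0.639
```

>>> {"method": "drive_tool", "body": {
  "motion": [
    [50,[0,0,1],[0,0,0]],
    [50,[0,0,0],[0,0,0]],
    [50,[0,0,1],[0,0,0]],
    [50,[0,0,0],[0,0,0]],
    [50,[0,0,0],[0,0,0]]
  ]
}}

```text
time: 17.55
eef_pos: [0.5807, -0.2192, 0.0825]
ee_rot: [0.825, 0.566, 0.007, 0.01]
force: [0.6, 0.3, -2.4]
gripper_width: 0.638
```

```bash
python3 - <<'E'
from h import *
to([.5815,-.2189,.08],69)
a=grab('side');import pickle;pickle.dump(a,open('s7.pkl','wb'))
E
```

```text
t 17.55 pos [ 580.7 -219.2   82.5] yaw 68.91 z [ 0.0227 -0.0084 -0.9997] F [ 0.58  0.35 -2.4 ] Tq [ 0.02  0.04 -0.01] w 59.9
shift mm (present axes) [0.5 0.6 2.5] turn [ 1.39 -0.02 -0.09]
```

>>> {"method": "drive_tool", "body": {
  "motion": [
    [50,[0,0,0.5],[0,0,0]],
    [50,[0,0,0],[0,0,0]],
    [50,[0,0,0.5],[0,0,0]],
    [50,[0,0,0],[0,0,0]],
    [50,[0,0,0],[0,0,0]]
  ]
}}

```text
time: 18.02
eef_pos: [0.5808, -0.2192, 0.0816]
ee_rot: [0.825, 0.566, 0.007, 0.01]
force: [0.3, -0.7, -1.4]
gripper_width: 0.637
```

>>> {"method": "drive_tool", "body": {
  "motion": [
    [50,[0,0,0.5],[0,0,0]],
    [50,[0,0,0],[0,0,0]],
    [50,[0,0,0.5],[0,0,0]],
    [50,[0,0,0],[0,0,0]],
    [50,[0,0,0],[0,0,0]]
  ]
}}

```text
time: 18.43
eef_pos: [0.5808, -0.2193, 0.0806]
ee_rot: [0.825, 0.566, 0.007, 0.01]
force: [-1.2, 0.1, -0.8]
gripper_width: 0.645
```

```bash
python3 - <<'E'
from h import *
to([.5815,-.2189,.08],69)
E
```

```text
t 18.43 pos [ 580.8 -219.3   80.6] yaw 68.9 z [ 0.0228 -0.0085 -0.9997] F [-1.24  0.1  -0.84] Tq [ 0.01  0.02 -0.  ] w 60.6
shift mm (present axes) [0.6 0.5 0.6] turn [ 1.39 -0.02 -0.1 ]
```

>>> {"method": "drive_tool", "body": {
  "motion": [
    [50,[0,0,0.5],[0,0,0]],
    [50,[0,0,0],[0,0,0]],
    [50,[0,0,0],[0,0,0]]
  ]
}}

```text
time: 18.68
eef_pos: [0.5809, -0.2193, 0.0801]
ee_rot: [0.825, 0.566, 0.007, 0.01]
force: [-0.5, -0.7, -0.1]
gripper_width: 0.641
```

>>> {"method": "drive_tool", "body": {
  "motion": [
    [50,[0,0,0.5],[0,0,0]],
    [50,[0,0,0],[0,0,0]],
    [50,[0,0,0],[0,0,0]]
  ]
}}

```text
time: 18.93
eef_pos: [0.5809, -0.2192, 0.0796]
ee_rot: [0.825, 0.566, 0.007, 0.01]
force: [-0.1, -0.2, -0.9]
gripper_width: 0.635
```

```bash
python3 - <<'E'
from h import *
to([.5815,-.2189,.08],69)
E
```

```text
t 18.93 pos [ 580.9 -219.2   79.6] yaw 68.91 z [ 0.0229 -0.0085 -0.9997] F [-0.06 -0.25 -0.88] Tq [-0.07  0.06 -0.  ] w 59.7
shift mm (present axes) [ 0.5  0.5 -0.4] turn [ 1.4  -0.02 -0.09]
```

>>> {"method": "drive_tool", "body": {
  "motion": [
    [50,[0,0,0.5],[0,0,0]],
    [50,[0,0,0],[0,0,0]],
    [50,[0,0,0],[0,0,0]]
  ]
}}

```text
time: 19.18
eef_pos: [0.5809, -0.2193, 0.0791]
ee_rot: [0.825, 0.566, 0.007, 0.01]
force: [-0.6, -0.6, -0.6]
gripper_width: 0.638
```

>>> {"method": "drive_tool", "body": {
  "motion": [
    [50,[0,0,0.5],[0,0,0]],
    [50,[0,0,0],[0,0,0]],
    [50,[0,0,0],[0,0,0]]
  ]
}}

```text
time: 19.43
eef_pos: [0.5809, -0.2193, 0.0787]
ee_rot: [0.825, 0.566, 0.007, 0.01]
force: [0.0, -0.4, -0.9]
gripper_width: 0.641
```

>>> {"method": "drive_tool", "body": {
  "motion": [
    [50,[0,0,0.5],[0,0,0]],
    [50,[0,0,0],[0,0,0]],
    [50,[0,0,0],[0,0,0]]
  ]
}}

```text
time: 19.68
eef_pos: [0.5809, -0.2193, 0.0781]
ee_rot: [0.825, 0.566, 0.007, 0.01]
force: [-0.1, -0.9, -1.0]
gripper_width: 0.645
```

```bash
python3 - <<'E'
from h import *
to([.5815,-.2189,.08],69)
a=grab('side');import pickle;pickle.dump(a,open('s8.pkl','wb'))
cv2.imwrite('pics/s8.png',cv2.resize(a['color'][140:220,330:430],(800,640),interpolation=cv2.INTER_CUBIC)[:600])
E
```

```text
t 19.68 pos [ 580.9 -219.3   78.1] yaw 68.9 z [ 0.0229 -0.0085 -0.9997] F [-0.14 -0.92 -0.98] Tq [-0.04 -0.03 -0.07] w 60.6
shift mm (present axes) [ 0.6  0.4 -1.9] turn [ 1.4  -0.01 -0.1 ]
```

View pics/s8.png

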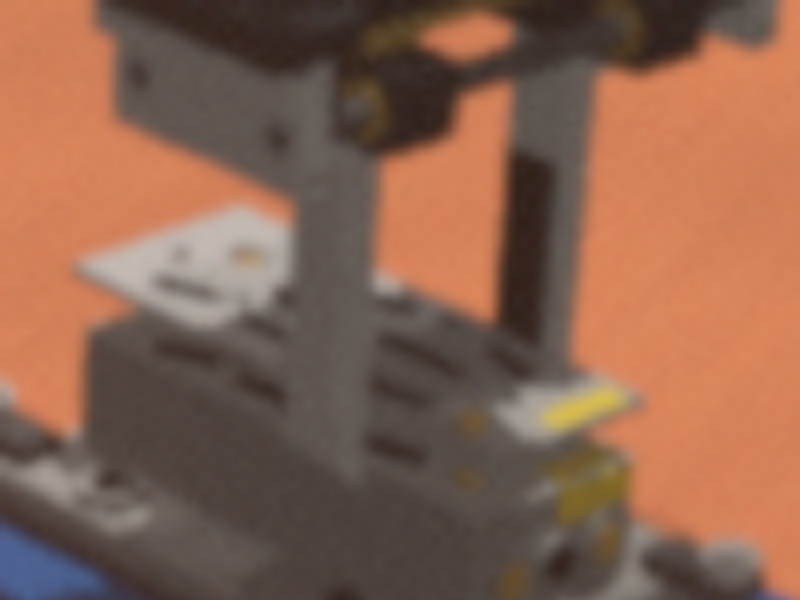

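The view shows brass in both holes: pin A at (472,420) and pin B at (247,255). I'll lower on, checking force every few millimetres.

>>> {"method": "drive_tool", "body": {
  "motion": [
    [50,[0,0,0.7],[0,0,0]],
    [50,[0,0,0.8],[0,0,0]],
    [50,[0,0,0.8],[0,0,0]],
    [50,[0,0,0.7],[0,0,0]],
    [50,[0,0,0],[0,0,0]]
  ]
}}

```text
time: 20.15
eef_pos: [0.5808, -0.2194, 0.0748]
ee_rot: [0.825, 0.566, 0.007, 0.01]
force: [-0.1, -1.7, -0.7]
gripper_width: 0.638
```

>>> {"method": "drive_tool", "body": {
  "motion": [
    [50,[0,-0.1,0.7],[0,0,0]],
    [50,[0,0,0.8],[0,0,0]],
    [50,[0,0,0.8],[0,0,0]],
    [50,[0,0,0.7],[0,0,0]],
    [50,[0,0,0],[0,0,0]]
  ]
}}

```text
time: 20.57
eef_pos: [0.5809, -0.2193, 0.072]
ee_rot: [0.825, 0.566, 0.007, 0.01]
force: [-0.2, -1.2, -1.0]
gripper_width: 0.638
```

>>> {"method": "drive_tool", "body": {
  "motion": [
    [50,[0,-0.1,0.7],[0,0,0]],
    [50,[0,0,0.8],[0,0,0]],
    [50,[0,0,0.5],[0,0,0]],
    [50,[0,0,0],[0,0,0]],
    [50,[0,0,0],[0,0,0]]
  ]
}}

```text
time: 20.98
eef_pos: [0.5809, -0.2193, 0.0701]
ee_rot: [0.825, 0.566, 0.007, 0.01]
force: [-0.9, -1.7, -1.8]
gripper_width: 0.64
```

>>> {"method": "drive_tool", "body": {
  "motion": [
    [50,[-0.2,0,0.7],[0,0,0]],
    [50,[-0.1,0,0.8],[0,0,0]],
    [50,[0,0,0.7],[0,0,0]],
    [50,[0,0,0],[0,0,0]],
    [50,[0,0,0],[0,0,0]]
  ]
}}

```text
time: 21.4
eef_pos: [0.5808, -0.2194, 0.0678]
ee_rot: [0.825, 0.566, 0.007, 0.01]
force: [0.4, 0.2, -0.9]
gripper_width: 0.643
```

>>> {"method": "drive_tool", "body": {
  "motion": [
    [50,[0,0,0.7],[0,0,0]],
    [50,[0,-0.1,0.8],[0,0,0]],
    [50,[0,0,0.5],[0,0,0]],
    [50,[0,0,0],[0,0,0]],
    [50,[0,0,0],[0,0,0]]
  ]
}}

```text
time: 21.82
eef_pos: [0.5807, -0.2195, 0.0658]
ee_rot: [0.825, 0.566, 0.007, 0.01]
force: [-0.1, -0.0, -1.3]
gripper_width: 0.642
```

>>> {"method": "drive_tool", "body": {
  "motion": [
    [50,[0,0,0.5],[0,0,0]],
    [50,[0,0,0.4],[0,0,0]],
    [50,[0,0,0],[0,0,0]],
    [50,[0,0,0],[0,0,0]]
  ]
}}

```text
time: 22.15
eef_pos: [0.5808, -0.2195, 0.065]
ee_rot: [0.825, 0.566, 0.007, 0.01]
force: [-1.2, -0.9, -0.3]
gripper_width: 0.641
```

>>> {"method": "drive_tool", "body": {
  "motion": [
    [50,[0,0,0.4],[0,0,0]],
    [50,[0,0,0.4],[0,0,0]],
    [50,[0,0,0],[0,0,0]],
    [50,[0,0,0],[0,0,0]]
  ]
}}

```text
time: 22.48
eef_pos: [0.5808, -0.2195, 0.0641]
ee_rot: [0.825, 0.566, 0.007, 0.01]
force: [-0.5, -0.5, -1.4]
gripper_width: 0.64
```

>>> {"method": "drive_tool", "body": {
  "motion": [
    [50,[0,0,0.4],[0,0,0]],
    [50,[0,0,0.3],[0,0,0]],
    [50,[0,0,0],[0,0,0]],
    [50,[0,0,0],[0,0,0]]
  ]
}}

```text
time: 22.82
eef_pos: [0.5808, -0.2195, 0.0635]
ee_rot: [0.825, 0.566, 0.007, 0.01]
force: [0.2, -0.3, -1.0]
gripper_width: 0.64
```

>>> {"method": "drive_tool", "body": {
  "motion": [
    [50,[0,0,0.4],[0,0,0]],
    [50,[0,0,0],[0,0,0]],
    [50,[0,0,0],[0,0,0]]
  ]
}}

```text
time: 23.07
eef_pos: [0.5809, -0.2195, 0.0631]
ee_rot: [0.825, 0.566, 0.007, 0.01]
force: [0.1, -1.0, -2.5]
gripper_width: 0.64
```

>>> {"method": "drive_tool", "body": {
  "motion": [
    [50,[0,0,0.4],[0,0,0]],
    [50,[0,0,0],[0,0,0]],
    [50,[0,0,0],[0,0,0]]
  ]
}}

```text
time: 23.32
eef_pos: [0.581, -0.2196, 0.063]
ee_rot: [0.825, 0.566, 0.007, 0.01]
force: [-1.3, 0.0, 1.2]
gripper_width: 0.642
```

>>> {"method": "drive_tool", "body": {
  "motion": [
    [50,[0,0,0.4],[0,0,0]],
    [50,[0,0,0],[0,0,0]],
    [50,[0,0,0],[0,0,0]]
  ]
}}

```text
time: 23.57
eef_pos: [0.5813, -0.2197, 0.063]
ee_rot: [0.825, 0.566, 0.007, 0.01]
force: [-0.9, -0.1, 4.2]
gripper_width: 0.641
```

>>> {"method": "drive_tool", "body": {
  "motion": [
    [50,[0,0,0.4],[0,0,0]],
    [50,[0,0,0],[0,0,0]],
    [50,[0,0,0],[0,0,0]]
  ]
}}

```text
time: 23.82
eef_pos: [0.5815, -0.2198, 0.0629]
ee_rot: [0.825, 0.566, 0.007, 0.011]
force: [-1.1, -0.3, 6.0]
gripper_width: 0.641
```

Contact with the face is clear, at TCP 63 mm as expected. I'll check levelness from depth before letting go.

```bash
cat >> h.py <<'E'
def flat(a,z=.064,c=(.6105,-.230),th=-21):
    u=np.array([np.cos(np.radians(th)),np.sin(np.radians(th))]);n=np.array([-u[1],u[0]]);Q=[]
    for x in list(range(-71,-44,3))+list(range(25,72,3)):
        for y in range(-26,27,3):
            if np.hypot(x+58,y-14)<12 or np.hypot(x-50,y+10)<12: continue
            P=px(a,np.r_[np.array(c)+(u*x+n*y)/1e3,z]);Q.append(np.r_[x,y,inv(a,[P])[0][2]*1e3])
    Q=np.array(Q);Q=Q[abs(Q[:,2]-z*1e3)<8];
    k=np.linalg.lstsq(np.c_[Q[:,:2],np.ones(len(Q))],Q[:,2],rcond=None)[0]
    print(len(Q),'top z mm',k[2].round(2),'slopes rad',k[:2].round(4),'res',(Q[:,2]-np.c_[Q[:,:2],np.ones(len(Q))]@k).std().round(2))
E
python3 - <<'E'
from h import *
flat(grab('side'));to([.5815,-.2189,.063],69)
E
```

```text
284 top z mm 62.6 slopes rad [ 0.0001 -0.0055] res 1.02
t 23.87 pos [ 581.5 -219.8   63. ] yaw 68.91 z [ 0.0242 -0.0091 -0.9997] F [-1.52  1.05  5.9 ] Tq [0.11 0.26 0.01] w 60.4
shift mm (present axes) [ 0.9 -0.3 -0. ] turn [ 1.48 -0.01 -0.09]
```

>>> {"method": "drive_tool", "body": {
  "motion": [
    [50,[0,0,-0.5],[0,0,0]],
    [50,[0,0,0],[0,0,0]],
    [62,[0,0,0],[0,0,0]],
    [66,[0,0,0],[0,0,0]],
    [72,[0,0,0],[0,0,0]],
    [78,[0,0,0],[0,0,0]],
    [80,[0,0,0],[0,0,0]],
    [80,[0,0,0],[0,0,0]],
    [80,[0,0,0],[0,0,0]],
    [80,[0,0,0],[0,0,0]]
  ]
}}

```text
time: 24.7
eef_pos: [0.5808, -0.2195, 0.0623]
ee_rot: [0.825, 0.566, 0.007, 0.01]
force: [0.4, 1.1, -0.2]
gripper_width: 0.858
```

>>> {"method": "drive_tool", "body": {
  "motion": [
    [80,[0,0,-2],[0,0,0]],
    [80,[0,0,-5],[0,0,0]],
    [80,[0,0,-10],[0,0,0]],
    [80,[0,0,-15],[0,0,0]],
    [80,[0,0,-20],[0,0,0]],
    [80,[0,0,-25],[0,0,0]],
    [80,[0,0,-25],[0,0,0]],
    [80,[10,-20,-20],[0,0,0]],
    [80,[20,-20,-10],[0,0,0]],
    [80,[30,-20,0],[0,0,0]],
    [80,[30,-20,0],[0,0,0]],
    [80,[30,-10,0],[0,0,0]],
    [80,[30,0,0],[0,0,0]],
    [80,[20,0,0],[0,0,0]],
    [80,[10,0,0],[0,0,0]],
    [80,[0,0,0],[0,0,0]],
    [80,[0,0,0],[0,0,0]],
    [80,[0,0,0],[0,0,0]]
  ]
}}

```text
time: 26.2
eef_pos: [0.5586, -0.0192, 0.1924]
ee_rot: [0.825, 0.565, 0.007, 0.01]
force: [0.2, 0.2, -0.5]
gripper_width: 0.85
```

```bash
python3 - <<'E'
from h import *
a=grab('side');t=grab('top');flat(a);flat(t);to([.5815,-.2189,.063],69)
cv2.imwrite('pics/end.png',np.hstack([cv2.resize(a['color'][140:250,310:430],(400,367),interpolation=cv2.INTER_CUBIC),cv2.resize(t['color'][175:285,380:500],(400,367),interpolation=cv2.INTER_CUBIC)]))
E
```

```text
319 top z mm 62.62 slopes rad [-0.0003 -0.0078] res 1.17
348 top z mm 64.7 slopes rad [0.0027 0.0068] res 2.42
t 26.3 pos [558.5 -19.4 192.2] yaw 68.8 z [ 0.0225 -0.0089 -0.9997] F [0.42 0.79 0.57] Tq [ 0.04 -0.01 -0.02] w 80.0
shift mm (present axes) [-177.6   90.4  131.5] turn [ 1.39  0.01 -0.2 ]
```

View pics/end.png

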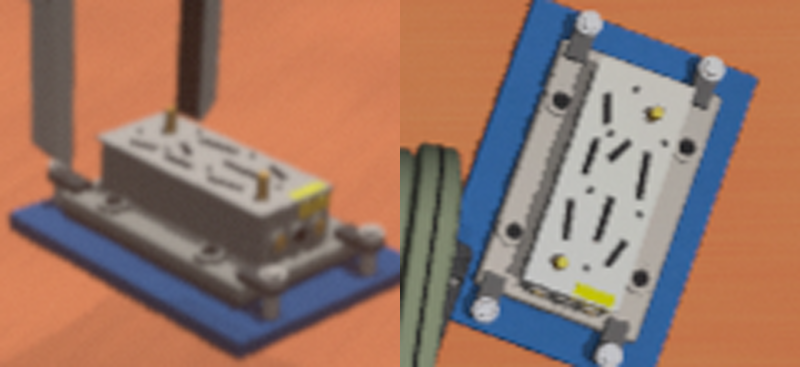

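Both views show the plate flat on the face, with brass pins standing through both holes (top view: (558,263) and (655,113)) and yellow over yellow. The fingers are clear, so I'm handing in.

```bash
python3 - <<'E'
from h import *
print(bot.finish_job())
E
```

```text
the job is handed in; nothing more can be done
None
```

The plate is seated flat on the casting with both pins through its holes, yellow dab over yellow dab, and I handed the job in at about 26 s of the 72 s. No verdict was reported.

**What I did:**
- Slid the plate about 92 mm under 5–7 N, leaving about 60 mm of it hanging over the granite edge.
- Gripped the overhang by its long edges about 31 mm from the balance point, lifted it, and levelled out a 1.4° droop.
- Lowered it onto the pins in small steps, feeling for contact. Measured side forces stayed below 2 N, and contact with the face built up to about 6 N.
- Let go only once it was on the face, then backed the arm away.

**Last checks:**
- **Pins and dabs:** the final side and top pictures show brass through both holes, the dabs together and the fingers clear.
- **Flatness:** the side-camera depth fit tilts at most 0.008 rad, inside the 0.03 limit.
- **Height:** the cameras disagree. The plate's top should be at 64 mm; the side camera reads 62.6 mm and the top camera 64.7 mm. Both are within the roughly 2 mm calibration.
- **Bystanders:** I did not measure them again at the end; no motion went near them.

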